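# Weigh out the full canisters and stack the empties

## Robot

A 7-joint arm with a two-finger parallel gripper is mounted at the origin on the work surface. World frame = base frame: x ahead of the robot, y to its left, z up, the work surface at z = 0. Lengths are in m, angles in degrees, forces in N, time in s.
With the tool pointing down it reaches from about 0.425 to 0.875 m from the base axis. Payload 4.7 kg.
Tool frame: the origin (TCP) lies midway between the tips of the shut fingers; the grasp point (between the pads) lies env.grip_point_offset behind it (env.grip_point_offset is the distance from the TCP to the grasp point, in m); z points along the fingers, y is the line along which they close (so a half turn about z gives the same grasp; the last joint's range is limited). The gripper opens to 87 mm and grips with 3 to 60 N. Pads are 19 mm wide; open, the fingers measure 117 mm over their backs; the gripper's body (75 mm by 190 mm) begins 51 mm behind the grasp point.
Start: joints at [-63.535, 18.392, -4.016, 83.108, 1.295, 78.541, -3.26], TCP at [0.281, 0.586, 0.223] pointing down, gripper open.
Joint ranges: [-163.93, 163.93], [-17.29, 119.83], [-79.2, 71.16], [3.27, 140.29], [-89.18, 269.18], [5.43, 117.66], [-154.24, 154.24]. Speed limits (degrees/s): [147.25, 147.25, 180, 180, 180, 180, 180].

## Interface

Orientations are given as [roll, pitch, yaw] about the fixed x, y, z axes, in that order (R = Rz(yaw) Ry(pitch) Rx(roll)).
In Python, from cell import env gives the robot as it stands.
- The arm moves only by the shell command python3 -m creep 'ROWS' [FORCE]. ROWS is a JSON object of lists of equal length, an entry for each row: "translation": the shift along the tool's x, y, z in units of 0.08 m (1.0 is 0.08 m), a list of three; "turn": the turn, a rotation vector about the tool's x, y, z in units of 180 degrees (1.0 is 180 degrees), a list of three; "grip": the opening, from 0 (shut) to 1 (fully open). In form: {"translation": [[x, y, z], ...], "turn": [[ax, ay, az], ...], "grip": [grip, ...]}. A call has 1 to 5 rows; each row shifts and turns the commanded pose from where the row before left it, along the tool's axes as they then stand; what a row does not reach is not made up. A row lasts 1/8 s, in which the tool goes at most 62.5 mm and 10.7 degrees, less where a joint would pass 70% of its speed; a pose out of reach is approached as far as the arm can. A call with a number of a shift or a turn outside -1 to 1 is refused whole. A call with a gripper value outside its range is refused whole. The fingers move at their own pace and stop on an object; FORCE is the grip in N (left out, the last holds). Time passes only in rows, so rows that do not move let the fingers close. It gives the time, the measured TCP pose, the force, the opening and the grip force at its end, in the units of the state.
- env.get_obs(): the state, without advancing time (a new reading comes with each control period).
- env.read_camera(name): name is "scene" or "top" or "wrist"; returns a dict with "frame" (420x560x3 uint8, red, green, blue), "z_map" (420x560 float32, m along the optical axis (not along the pixel's ray), 0 where there is no reading), "K" (3x3 intrinsics, pixels), "rvec" (rotation vector, rad) and "tvec" (3), from world to camera coordinates, as OpenCV has them. Camera axes: x right, y down, z forward; pixel columns grow to the right and rows downward; lengths in m; the calibration is good to about 2 mm. A picture is of the moment at which its call begins.
- env.sign_off(): hands the job in; it is judged then, once.
The state is a dict: "time_s": time; "qpos": joint angles; "joint_velocities": joint speeds; "effort": joint torques, N m; "tool_pos": TCP position; "tool_rot": TCP orientation; "force": force on the tool from outside, world axes, zero at the start; "wrist_torque": the same for the moment, N m; "grip_width": finger opening in m; "grasp_force": force on a finger pad.
Only numpy, scipy, OpenCV 4.12 (cv2) and the standard library are available. Lean on these libraries where they do the work, as an engineer would, in place of code of your own. Each camera call takes 0.05 s, during which the arm holds its last target. There are 200 camera calls.

## Task

Two of the four look-alike steel canisters are full and two are empty, which only lifting them will tell. Stand the two full ones upright side by side in the wooden caddy, and stack the two empty ones upright on the round steel tray, one on the other, with the foot of the upper fully home in the lid of the lower. Do not tip a canister over, and leave the other things on the counter standing where they are.

Things in the scene. Friction and masses are not known exactly. Their poses are not given: they have to be found in the camera images.
- canister_1_mid (a point): stainless stacking canister, lid stays on: 88 mm high; body 62 mm across; lid 64 mm across, from 65 mm up. Foot tapers over 12 mm to 44 mm across; matching 12 mm deep recess in the lid top (59 mm mouth, 47 mm floor): stacked, the upper stands 76 mm higher. All four look alike: empty about 0.1 kg, full about 0.34 kg. Starts upright on the counter. Point: on its axis, 44 mm above its underside; z up its axis
- canister_2_mid (a point): stainless stacking canister, lid stays on: 88 mm high; body 62 mm across; lid 64 mm across, from 65 mm up. Foot tapers over 12 mm to 44 mm across; matching 12 mm deep recess in the lid top (59 mm mouth, 47 mm floor): stacked, the upper stands 76 mm higher. All four look alike: empty about 0.1 kg, full about 0.34 kg. Starts upright on the counter. Point: on its axis, 44 mm above its underside; z up its axis
- canister_3_mid (a point): stainless stacking canister, lid stays on: 88 mm high; body 62 mm across; lid 64 mm across, from 65 mm up. Foot tapers over 12 mm to 44 mm across; matching 12 mm deep recess in the lid top (59 mm mouth, 47 mm floor): stacked, the upper stands 76 mm higher. All four look alike: empty about 0.1 kg, full about 0.34 kg. Starts upright on the counter. Point: on its axis, 44 mm above its underside; z up its axis
- canister_4_mid (a point): stainless stacking canister, lid stays on: 88 mm high; body 62 mm across; lid 64 mm across, from 65 mm up. Foot tapers over 12 mm to 44 mm across; matching 12 mm deep recess in the lid top (59 mm mouth, 47 mm floor): stacked, the upper stands 76 mm higher. All four look alike: empty about 0.1 kg, full about 0.34 kg. Starts upright on the counter. Point: on its axis, 44 mm above its underside; z up its axis
- caddy: low wooden caddy, fixed on the counter at the left or the right: outside 168 mm along its x by 96 mm along its y; inside 152 by 80 mm, no divider, holding two canisters side by side along its x; floor top 8 mm above its origin, long sides 26 mm high, end boards 40 mm high. Origin: centre of its underside on the counter; z up
- tray: round shallow steel tray, fixed on the counter on the other side: 206 mm across, 14 mm high; its flat floor is 176 mm across and 3 mm above its origin. Origin: centre of its underside; z up
- bowl_small: small blue enamel bowl, 100 mm across, 46 mm high, loose bystander. Origin: centre of its underside
- bowl_large: large blue enamel bowl, 156 mm across, 64 mm high, loose bystander. Origin: centre of its underside
- mug: white enamel mug, 74 mm across, 75 mm high, its handle reaches 70 mm from the axis on the mug's +y side, loose bystander. Origin: centre of its underside
- oil_bottle: amber glass oil bottle, 64 mm across, 200 mm high, loose bystander. Origin: centre of its underside
- mortar: dark wooden mortar, 86 mm across, 78 mm high, loose bystander. Origin: centre of its underside
- jar: small glass jar with a wooden lid, 56 mm across, 88 mm high, loose bystander. Origin: centre of its underside
Not all that is in view belongs to the job. What is shaped like the part that bears canister_3_mid but orange is not meant.

How it is judged:
By the outcome, as a careful person would: the job done as asked, in the order asked, and still so for the second after the job is handed in, with the robot touching nothing.
It also fails if it takes over 72 s, if anything falls off the work surface, if the arm or the gripper's body presses on something with over 40 N, if the wrist force passes 120 N, or if a joint passes its speed limit or range.

## Working session

There is one attempt and no reset: what is moved stays moved. The work goes in short steps, Python scripts to look and compute and a shell command to move; the robot and the scene stay as the last step left them, time stands still between calls to the robot, and variables do not carry over. Pictures are saved under pics/ and viewed, at most 10 in all, crops included, and the job is handed in when it is done.

```bash
ls; mkdir -p pics; cat > h.py <<'E'
import numpy as np,cv2,json
from cell import env
def cam(n):
    c=env.read_camera(n); return c
def pts(c):
    z=c["z_map"]; K=np.array(c["K"]); v,u=np.mgrid[:z.shape[0],:z.shape[1]]
    P=np.stack([(u-K[0,2])/K[0,0]*z,(v-K[1,2])/K[1,1]*z,z],-1)
    R=cv2.Rodrigues(np.array(c["rvec"]))[0]
    W=(P-np.array(c["tvec"]).ravel())@R
    W[z==0]=np.nan
    return W
def save(c,n): cv2.imwrite(n,cv2.cvtColor(c["frame"],cv2.COLOR_RGB2BGR))
E
python3 - <<'E'
from h import *
o=env.get_obs();print(o,env.grip_point_offset)
for n in("scene","top"):
    c=cam(n);save(c,f"pics/{n}0.png");np.save(f"{n}0.npy",pts(c))
E
```

```text
pics
{'time_s': 0.0, 'qpos': array([-63.53576946,  18.4395033 ,  -4.01702143,  83.17537659,
         1.29380979,  78.54029707,  -3.26000876]), 'joint_velocities': array([-0.02808742,  0.04937897, -0.10261999,  0.14496298,  0.01427826,
        0.02100376, -0.03222184]), 'effort': array([ 8.31071811e-04, -4.91294646e+01, -4.03444497e-01, -3.12522268e+01,
       -6.39612903e-02,  4.38763504e-02,  1.89925127e-04]), 'tool_pos': array([0.28121596, 0.58540123, 0.22145252]), 'tool_rot': array([-1.79890007e+02,  4.11863657e-03,  1.54346701e+02]), 'force': array([0.12321031, 0.26831677, 0.56770173]), 'wrist_torque': array([0.02408713, 0.03407934, 0.05405195]), 'grasp_force': 0.0, 'grip_width': 0.08698196868711178} 0.0187
```

View pics/top0.png

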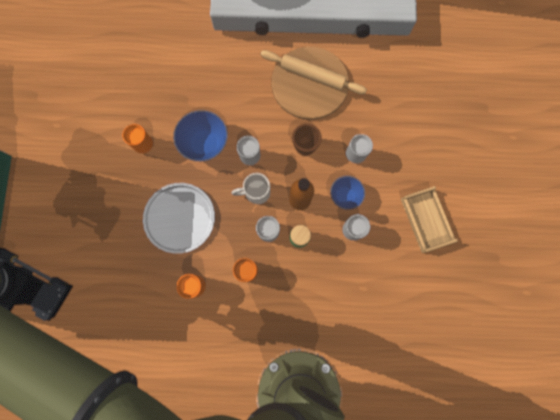

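View pics/scene0.png

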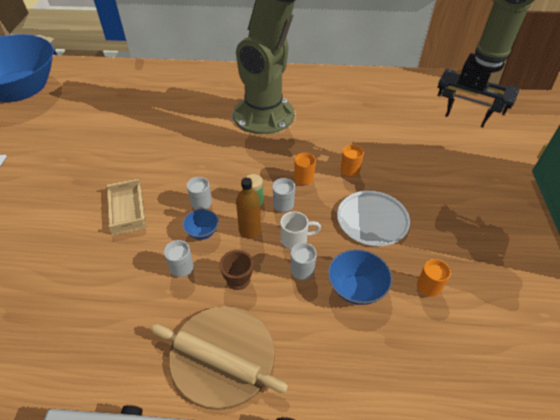

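The top view shows steel canisters at about (248,150), (360,149), (268,229) and (357,228). The three orange look-alikes at (135,135), (190,286) and (246,271) are not meant. The tray is at (179,218) and the caddy at (431,219). The mug (256,188), bottle (302,193), jar (300,235), mortar (306,139) and bowls are close to the canisters.

```bash
python3 - <<'E'
from h import *
W=np.load("top0.npy")
img=cv2.imread("pics/top0.png")
def blob(u,v,r,zl,zh):
    s=W[v-r:v+r+1,u-r:u+r+1].reshape(-1,3); s=s[(s[:,2]>zl)&(s[:,2]<zh)]
    (c,rad)=cv2.minEnclosingCircle(s[:,:2].astype(np.float32)); 
    return np.round(c,4),round(rad,4),np.round(s[:,2].max(),4),len(s)
for n,u,v,r,zl,zh in [("A",248,150,18,.07,.1),("B",360,149,18,.07,.1),("C",268,229,14,.07,.1),("D",357,228,18,.07,.1),("tray",179,218,45,.008,.03),("bs",348,193,20,.035,.06),("bl",201,136,33,.05,.08),("mug",258,187,18,.06,.09),("bottle",304,186,12,.15,.22),("mortar",306,139,18,.065,.09),("jar",300,235,14,.075,.1),("o2",190,286,15,.07,.1),("o3",246,271,15,.07,.1)]:
    print(n,*blob(u,v,r,zl,zh))
s=W[170:270,395:470].reshape(-1,3); s=s[(s[:,2]>.018)&(s[:,2]<.06)]
print("caddy",cv2.minAreaRect(s[:,:2].astype(np.float32)),s[:,2].max())
s=W[170:270,395:470].reshape(-1,3); s=s[(s[:,2]>.034)&(s[:,2]<.06)];print("ends",cv2.minAreaRect(s[:,:2].astype(np.float32)))
print("counter",np.nanmedian(W[300:330,350:450,2]))
cv2.imwrite("pics/crop1.png",cv2.resize(img[120:300,120:390],(795,530),interpolation=cv2.INTER_CUBIC))
E
```

```text
A [0.6656 0.1586] 0.033 0.0922 430
B [ 0.6797 -0.1583] 0.0329 0.0934 433
C [0.4398 0.0961] 0.032 0.0925 448
D [ 0.4502 -0.1466] 0.0324 0.0943 457
tray [0.4727 0.3568] 0.1027 0.0193 695
bs [ 0.5529 -0.1262] 0.0506 0.0522 256
bl [0.7037 0.299 ] 0.0791 0.0698 486
mug [0.5551 0.1364] 0.0415 0.0793 160
bottle [0.5336 0.0067] 0.0234 0.2042 239
mortar [ 0.7021 -0.0064] 0.0427 0.083 310
jar [0.4225 0.0071] 0.0271 0.0937 316
o2 [0.2806 0.2975] 0.0324 0.0923 499
o3 [0.3258 0.1532] 0.0318 0.0933 466
caddy ((0.4845079481601715, -0.36315032839775085), (0.16770242154598236, 0.0993456244468689), 19.47936248779297) 0.04542916345947738
ends ((0.48470836877822876, -0.3637072741985321), (0.16815099120140076, 0.0960412323474884), 20.235332489013672)
counter -0.00010342302411175939
```

View pics/crop1.png

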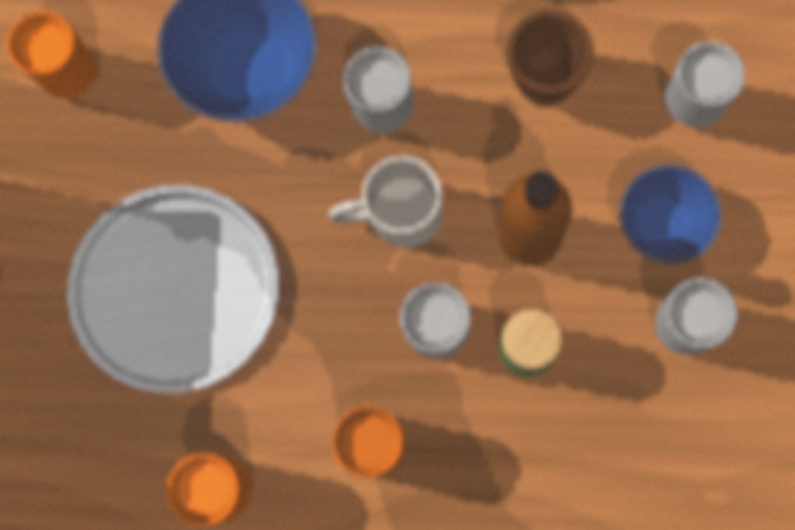

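The four canisters are confirmed as the steel-grey ones, and the orange ones are decoys. I'll start with A at (0.666, 0.159), with the closing line at about 40° to clear the large bowl and the mug.

```bash
cat >> h.py <<'E'
def st():
    o=env.get_obs(); print("t %.2f pos %s rot %s F %s w %.4f g %.1f q7 %.0f"%(o["time_s"],np.round(o["tool_pos"],4),np.round(o["tool_rot"],1),np.round(o["force"],2),o["grip_width"],o["grasp_force"],o["qpos"][6])); return o
def go(x,y,z):
    "shift to world target in tool axes, units of .08 m"
    from scipy.spatial.transform import Rotation as Ro
    o=st(); R=Ro.from_euler("xyz",o["tool_rot"],degrees=True).as_matrix()
    d=R.T@(np.array([x,y,z])-o["tool_pos"])/.08; print("go",(x,y,z),"units",np.round(d,3),"rows",np.abs(d).max()/.75)
def wrist(zl=.075,zh=.11,near=None,r=.06):
    c=cam("wrist"); W=pts(c).reshape(-1,3); n=np.array(near)
    s=W[(W[:,2]>zl)&(W[:,2]<zh)&(np.hypot(*(W[:,:2]-n).T)<r)]
    if len(s)<30: print("few",len(s)); return c
    cc,rad=cv2.minEnclosingCircle(s[:,:2].astype(np.float32)); print("wrist circle",np.round(cc,4),round(rad,4),"ztop",np.round(np.percentile(s[:,2],95),4),len(s)); return c
E
python3 -m creep '{"translation":[[0,0,0],[0,0,0],[0,0,0],[-0.72,0.03,0],[-0.72,0.03,0]],"turn":[[0,0,0.045],[0,0,0.045],[0,0,0.045],[0,0,0],[0,0,0]],"grip":[1,1,1,1,1]}'
python3 -m creep '{"translation":[[-0.72,0.03,0],[-0.72,0.03,0],[-0.72,0.03,0],[-0.72,0.03,0],[-0.72,0.03,0]],"turn":[[0,0,0],[0,0,0],[0,0,0],[0,0,0],[0,0,0]],"grip":[1,1,1,1,1]}'
python3 -m creep '{"translation":[[-0.72,0.03,0],[-0.72,0.03,0],[-0.72,0.03,0],[0,0,0]],"turn":[[0,0,0],[0,0,0],[0,0,0],[0,0,0]],"grip":[1,1,1,1]}'
python3 - <<'E'
from h import *
c=wrist(near=(.666,.159)); save(c,"pics/w1.png"); go(.666,.159,.058)
E
```

```text
time_s: 0.72
tool_pos: [0.3594, 0.5, 0.2218]
tool_rot: [-180.0, 0.0, 130.2]
force: [0.3, -0.6, 0.3]
grip_width: 0.0872
grasp_force: 0.0
time_s: 1.35
tool_pos: [0.5546, 0.2865, 0.2222]
tool_rot: [-180.0, -0.0, 130.1]
force: [0.5, 1.3, 0.1]
grip_width: 0.0871
grasp_force: 0.0
time_s: 1.85
tool_pos: [0.6728, 0.1529, 0.2214]
tool_rot: [-179.8, 0.2, 129.5]
force: [-0.4, 1.2, 0.5]
grip_width: 0.0871
grasp_force: 0.0
wrist circle [0.6645 0.1582] 0.032 ztop 0.0876 2782
t 1.90 pos [0.6713 0.157  0.2215] rot [-179.9    0.   129.7] F [-0.78  0.11  0.55] w 0.0867 g 0.0 q7 29
go (0.666, 0.159, 0.058) units [ 0.063 -0.031  2.044] rows 2.725379311962192
```

View pics/w1.png

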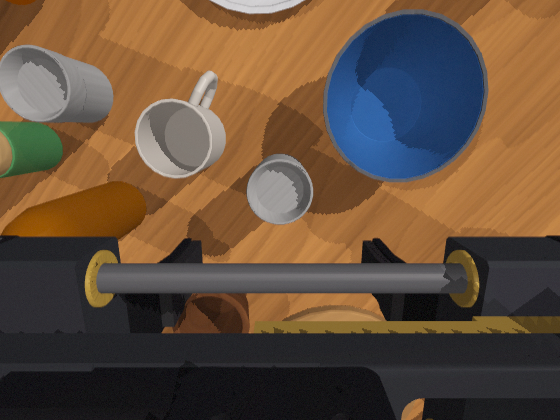

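The wrist view shows canister A's lid at about (280,190), clear of the mug and the large bowl. The wrist circle fit is accurate: radius 32 mm, top at 88 mm.

```bash

python3 -m creep '{"translation":[[0.066,-0.056,0],[0,0,0.7],[0,0,0.7],[0,0,0.5],[0,0,0.14]],"turn":[[0,0,0],[0,0,0],[0,0,0],[0,0,0],[0,0,0]],"grip":[1,1,1,1,1]}' 25
python3 -m creep '{"translation":[[0,0,0],[0,0,0],[0,0,0],[0,0,0],[0,0,0]],"turn":[[0,0,0],[0,0,0],[0,0,0],[0,0,0],[0,0,0]],"grip":[0.6,0.6,0.6,0.6,0.6]}' 25
python3 - <<'E'
from h import *
go(.6645,.1582,.058)
E
```

```text
time_s: 2.52
tool_pos: [0.66, 0.1637, 0.0564]
tool_rot: [-179.7, -0.2, 130.2]
force: [-0.2, 0.6, 0.5]
grip_width: 0.0871
grasp_force: 0.0
time_s: 3.15
tool_pos: [0.6645, 0.1614, 0.0613]
tool_rot: [179.9, 0.1, 130.0]
force: [-1.8, -0.8, 6.0]
grip_width: 0.0632
grasp_force: 25.0
t 3.15 pos [0.6645 0.1614 0.0613] rot [1.799e+02 1.000e-01 1.300e+02] F [-1.79 -0.78  6.04] w 0.0632 g 25.0 q7 30
go (0.6645, 0.1582, 0.058) units [-0.03  -0.026  0.042] rows 0.055645219541375864
```

```bash

python3 -m creep '{"translation":[[0,0,-0.3],[0,0,-0.5],[0,0,0],[0,0,0],[0,0,0]],"turn":[[0,0,0],[0,0,0],[0,0,0],[0,0,0],[0,0,0]],"grip":[0.6,0.6,0.6,0.6,0.6]}' 25
python3 - <<'E'
from h import *
st(); c=cam("scene");st(); c=cam("scene");st();save(c,"pics/s1.png")
E
```

```text
time_s: 3.78
tool_pos: [0.6622, 0.1613, 0.121]
tool_rot: [-179.8, -0.1, 130.0]
force: [-0.1, -0.2, -4.0]
grip_width: 0.0629
grasp_force: 25.0
t 3.77 pos [0.6622 0.1613 0.121 ] rot [-1.798e+02 -1.000e-01  1.300e+02] F [-0.08 -0.25 -3.98] w 0.0629 g 25.0 q7 29
t 3.83 pos [0.6624 0.1613 0.1212] rot [-1.798e+02 -1.000e-01  1.300e+02] F [ 0.37 -0.15 -4.07] w 0.0633 g 25.0 q7 29
t 3.88 pos [0.6626 0.1614 0.1215] rot [-1.799e+02 -1.000e-01  1.300e+02] F [ 0.46  0.35 -4.32] w 0.0629 g 25.0 q7 29
```

About 4.1 N downward, so A is full. It goes to the caddy, carried above bottle height.

```bash

python3 -m creep '{"translation":[[0,0,-0.7],[0,0,-0.7],[-0.2,-0.3,-0.6],[-0.355,-0.518,0],[-0.4,-0.583,0]],"turn":[[0,0,0],[0,0,0],[0,0,0],[0,0,0],[0,0,0]],"grip":[0.6,0.6,0.6,0.6,0.6]}'
python3 -m creep '{"translation":[[-0.4,-0.583,0],[-0.4,-0.583,0],[-0.4,-0.583,0],[-0.4,-0.583,0],[-0.4,-0.583,0]],"turn":[[0,0,0],[0,0,0],[0,0,0],[0,0,0],[0,0,0]],"grip":[0.6,0.6,0.6,0.6,0.6]}'
python3 -m creep '{"translation":[[-0.4,-0.583,0],[-0.4,-0.583,0],[0,0,0],[0,0,0],[0,0,0]],"turn":[[0,0,0],[0,0,0],[0,0,-0.056],[0,0,-0.056],[0,0,-0.056]],"grip":[0.6,0.6,0.6,0.6,0.6]}'
python3 -m creep '{"translation":[[0,0,0],[0,0,0],[0,0,0]],"turn":[[0,0,-0.056],[0,0,-0.055],[0,0,0]],"grip":[0.6,0.6,0.6]}'
python3 - <<'E'
from h import *
c=cam("wrist"); save(c,"pics/w2.png"); W=pts(c).reshape(-1,3)
for zl in(.018,.032):
    s=W[(W[:,2]>zl)&(W[:,2]<.046)&(np.hypot(W[:,0]-.485,W[:,1]+.363)<.12)]; print(len(s)); 
    if len(s)>10: print(cv2.minAreaRect(s[:,:2].astype(np.float32)))
go(.5184,-.3512,.28)
E
```

```text
time_s: 4.5
tool_pos: [0.6267, 0.0305, 0.2834]
tool_rot: [180.0, 0.0, 130.2]
force: [0.6, -0.3, -4.0]
grip_width: 0.0627
grasp_force: 25.0
time_s: 5.12
tool_pos: [0.5505, -0.2431, 0.2828]
tool_rot: [180.0, -0.0, 130.1]
force: [1.3, -0.5, -3.5]
grip_width: 0.0628
grasp_force: 25.0
time_s: 5.75
tool_pos: [0.5209, -0.3505, 0.2825]
tool_rot: [180.0, -0.1, 160.6]
force: [0.6, -0.1, -3.4]
grip_width: 0.0631
grasp_force: 25.0
time_s: 6.12
tool_pos: [0.5209, -0.3504, 0.2827]
tool_rot: [180.0, -0.0, -179.8]
force: [-0.3, 0.3, -3.5]
grip_width: 0.0625
grasp_force: 25.0
2234
((0.482922226190567, -0.36427921056747437), (0.16764751076698303, 0.0961286649107933), 19.757131576538086)
674
((0.4830140769481659, -0.36437660455703735), (0.16769856214523315, 0.09526148438453674), 19.867048263549805)
t 6.17 pos [ 0.5209 -0.3505  0.2828] rot [ 180.    -0.  -179.9] F [-0.28 -0.74 -3.36] w 0.0629 g 25.0 q7 127
go (0.5184, -0.3512, 0.28) units [ 0.031 -0.009  0.035] rows 0.04605670912832158
```

View pics/w2.png

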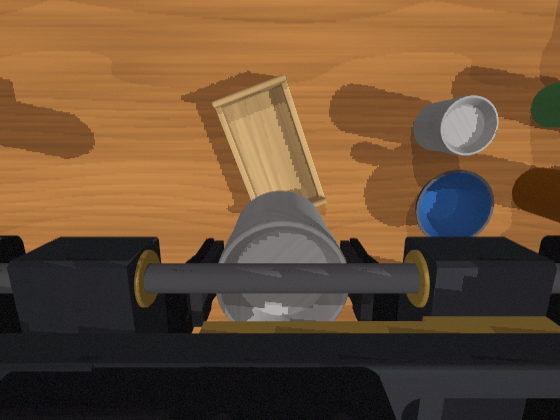

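The wrist view shows the held canister at (283,250), with the caddy open behind it from (215,100) to (325,205). The caddy centre is (0.483, -0.364) at 19.8°.

```bash

python3 -m creep '{"translation":[[0.07,-0.016,0],[0,0,0.7],[0,0,0.7],[0,0,0.7],[0,0,0.42]],"turn":[[0,0,0],[0,0,0],[0,0,0],[0,0,0],[0,0,0]],"grip":[0.6,0.6,0.6,0.6,0.6]}'
python3 -m creep '{"translation":[[0,0,0.06],[0,0,0.04],[0,0,0.02],[0,0,0]],"turn":[[0,0,0],[0,0,0],[0,0,0],[0,0,0]],"grip":[0.6,0.6,0.6,0.6]}'
```

```text
time_s: 6.8
tool_pos: [0.5136, -0.3508, 0.0785]
tool_rot: [179.9, -0.2, -179.8]
force: [0.0, 0.2, -4.1]
grip_width: 0.0631
grasp_force: 25.0
time_s: 7.3
tool_pos: [0.5163, -0.3524, 0.0736]
tool_rot: [-179.9, 0.1, -179.7]
force: [0.1, 0.2, -3.6]
grip_width: 0.063
grasp_force: 25.0
```

```bash

python3 -m creep '{"translation":[[0,0,0.03],[0,0,0.02],[0,0,0]],"turn":[[0,0,0],[0,0,0],[0,0,0]],"grip":[0.6,0.6,0.6]}'
```

```text
time_s: 7.68
tool_pos: [0.5163, -0.3521, 0.0694]
tool_rot: [-180.0, 0.1, -179.7]
force: [-0.8, 1.0, 2.7]
grip_width: 0.0625
grasp_force: 25.0
```

```bash

python3 -m creep '{"translation":[[0,0,0],[0,0,0],[0,0,-0.3],[0,0,-0.7],[0,0,-0.5]],"turn":[[0,0,0],[0,0,0],[0,0,0],[0,0,0],[0,0,0]],"grip":[1,1,1,1,1]}'
python3 -m creep '{"translation":[[0.2,0.64,-0.2],[0.2,0.64,-0.2],[0.2,0.64,0],[0.22,0.6,0],[0,0,0]],"turn":[[0,0,0],[0,0,0],[0,0,0],[0,0,0],[0,0,0]],"grip":[1,1,1,1,1]}'
python3 - <<'E'
from h import *
c=wrist(near=(.450,-.147)); save(c,"pics/w3.png"); go(.450,-.147,.058)
E
```

```text
time_s: 8.3
tool_pos: [0.5158, -0.3523, 0.1902]
tool_rot: [-179.9, 0.1, -179.7]
force: [0.6, -0.6, -0.4]
grip_width: 0.0865
grasp_force: 0.0
time_s: 8.93
tool_pos: [0.4485, -0.1466, 0.2202]
tool_rot: [179.9, 0.0, -179.4]
force: [0.9, -0.4, 0.9]
grip_width: 0.087
grasp_force: 0.0
wrist circle [ 0.4482 -0.1476] 0.0319 ztop 0.0876 2795
t 8.97 pos [ 0.449  -0.1491  0.2203] rot [ 1.800e+02  1.000e-01 -1.795e+02] F [-0.44 -0.69 -0.49] w 0.0873 g 0.0 q7 104
go (0.45, -0.147, 0.058) units [-0.011  0.026  2.029] rows 2.705296775616022
```

```bash

python3 -m creep '{"translation":[[0.01,0.015,0.5],[0,0,0.7],[0,0,0.6],[0,0,0.2],[0,0,0]],"turn":[[0,0,0],[0,0,0],[0,0,0],[0,0,0],[0,0,0]],"grip":[1,1,1,1,1]}'
python3 -m creep '{"translation":[[0,0,0],[0,0,0],[0,0,0],[0,0,0]],"turn":[[0,0,0],[0,0,0],[0,0,0],[0,0,0]],"grip":[0.6,0.6,0.6,0.6]}'
python3 -m creep '{"translation":[[0,0,-0.3],[0,0,-0.5],[0,0,0],[0,0,0],[0,0,0]],"turn":[[0,0,0],[0,0,0],[0,0,0],[0,0,0],[0,0,0]],"grip":[0.6,0.6,0.6,0.6,0.6]}'
python3 - <<'E'
from h import *
st(); c=cam("top");st()
E
```

```text
time_s: 9.6
tool_pos: [0.4481, -0.1503, 0.0599]
tool_rot: [-180.0, -0.1, -179.8]
force: [0.8, -0.8, 0.7]
grip_width: 0.0868
grasp_force: 0.0
time_s: 10.1
tool_pos: [0.4491, -0.1493, 0.0611]
tool_rot: [180.0, 0.1, -179.7]
force: [-0.0, 1.4, 3.7]
grip_width: 0.0628
grasp_force: 25.0
time_s: 10.72
tool_pos: [0.4471, -0.1491, 0.1228]
tool_rot: [180.0, -0.1, -179.7]
force: [-0.1, -0.9, -1.2]
grip_width: 0.0628
grasp_force: 25.0
t 10.72 pos [ 0.4471 -0.1491  0.1228] rot [ 1.800e+02 -1.000e-01 -1.797e+02] F [-0.06 -0.89 -1.15] w 0.0628 g 25.0 q7 106
t 10.78 pos [ 0.4472 -0.1491  0.1229] rot [ 1.800e+02 -1.000e-01 -1.797e+02] F [ 0.91  0.5  -0.65] w 0.0627 g 25.0 q7 106
```

D weighs about 1 N, so it is empty. I'll set it back for now and fetch B.

```bash

python3 -m creep '{"translation":[[0,0,0.4],[0,0,0.3],[0,0,0.05],[0,0,0.03],[0,0,0]],"turn":[[0,0,0],[0,0,0],[0,0,0],[0,0,0],[0,0,0]],"grip":[0.6,0.6,0.6,0.6,0.6]}'
python3 -m creep '{"translation":[[0,0,0],[0,0,0],[0,0,-0.3],[0,0,-0.7],[0,0,-0.6]],"turn":[[0,0,0],[0,0,0],[0,0,0],[0,0,0],[0,0,0]],"grip":[1,1,1,1,1]}'
python3 -m creep '{"translation":[[-0.7,-0.02,-0.2],[-0.75,-0.03,-0.2],[-0.75,-0.03,0],[-0.7,-0.03,0],[0,0,0]],"turn":[[0,0,0],[0,0,0],[0,0,0],[0,0,0],[0,0,0]],"grip":[1,1,1,1,1]}'
python3 - <<'E'
from h import *
c=wrist(near=(.680,-.158)); save(c,"pics/w4.png"); go(.680,-.158,.060)
E
```

```text
time_s: 11.4
tool_pos: [0.4488, -0.1495, 0.0624]
tool_rot: [-180.0, 0.1, -179.7]
force: [0.2, -0.2, -1.1]
grip_width: 0.0626
grasp_force: 25.0
time_s: 12.02
tool_pos: [0.4484, -0.1496, 0.1919]
tool_rot: [-180.0, 0.1, -179.7]
force: [0.7, -0.1, 0.1]
grip_width: 0.0869
grasp_force: 0.0
time_s: 12.65
tool_pos: [0.6828, -0.1554, 0.2177]
tool_rot: [-180.0, -0.2, -179.6]
force: [-1.2, -0.4, -0.4]
grip_width: 0.0872
grasp_force: 0.0
wrist circle [ 0.6785 -0.1591] 0.0319 ztop 0.0876 2857
t 12.70 pos [ 0.6809 -0.1564  0.2192] rot [-180.    -0.2 -179.7] F [-0.45  0.63 -0.65] w 0.0867 g 0.0 q7 107
go (0.68, -0.158, 0.06) units [ 0.005 -0.019  1.99 ] rows 2.6538750477223427
```

```bash

python3 -m creep '{"translation":[[0.03,-0.03,0.5],[0,0,0.7],[0,0,0.6],[0,0,0.2],[0,0,0]],"turn":[[0,0,0],[0,0,0],[0,0,0],[0,0,0],[0,0,0]],"grip":[1,1,1,1,1]}'
python3 -m creep '{"translation":[[0,0,0],[0,0,0],[0,0,0],[0,0,0]],"turn":[[0,0,0],[0,0,0],[0,0,0],[0,0,0]],"grip":[0.6,0.6,0.6,0.6]}'
python3 -m creep '{"translation":[[0,0,-0.3],[0,0,-0.5],[0,0,0],[0,0,0],[0,0,0]],"turn":[[0,0,0],[0,0,0],[0,0,0],[0,0,0],[0,0,0]],"grip":[0.6,0.6,0.6,0.6,0.6]}'
python3 - <<'E'
from h import *
st(); c=cam("top");st()
E
```

```text
time_s: 13.32
tool_pos: [0.6774, -0.1597, 0.0625]
tool_rot: [180.0, -0.0, -179.8]
force: [0.2, -0.6, 0.2]
grip_width: 0.0872
grasp_force: 0.0
time_s: 13.82
tool_pos: [0.6787, -0.1595, 0.063]
tool_rot: [-180.0, 0.1, -179.7]
force: [-0.6, -0.1, 3.3]
grip_width: 0.0627
grasp_force: 25.0
time_s: 14.45
tool_pos: [0.6768, -0.1592, 0.1239]
tool_rot: [180.0, -0.2, -179.7]
force: [-0.0, -0.2, -1.2]
grip_width: 0.0628
grasp_force: 25.0
t 14.45 pos [ 0.6768 -0.1592  0.1239] rot [ 180.    -0.2 -179.7] F [-0.02 -0.18 -1.22] w 0.0628 g 25.0 q7 108
t 14.50 pos [ 0.6769 -0.1592  0.124 ] rot [ 180.    -0.2 -179.7] F [-0.71 -1.09 -0.77] w 0.0631 g 25.0 q7 108
```

B is also empty, so C must be the second full one. I'll set B back and fetch C.

```bash

python3 -m creep '{"translation":[[0,0,0.4],[0,0,0.3],[0,0,0.05],[0,0,0.03],[0,0,0]],"turn":[[0,0,0],[0,0,0],[0,0,0],[0,0,0],[0,0,0]],"grip":[0.6,0.6,0.6,0.6,0.6]}'
python3 -m creep '{"translation":[[0,0,0],[0,0,0],[0,0,-0.4],[0,0,-0.75],[0,0,-0.75]],"turn":[[0,0,0],[0,0,0],[0,0,0],[0,0,0],[0,0,0]],"grip":[1,1,1,1,1]}'
python3 -m creep '{"translation":[[0,0,-0.5],[0.5,0.53,0],[0.5,0.53,0],[0.5,0.53,0],[0.5,0.53,0]],"turn":[[0,0,0],[0,0,0],[0,0,0],[0,0,0],[0,0,0]],"grip":[1,1,1,1,1]}'
python3 -m creep '{"translation":[[0.5,0.53,0],[0.5,0.53,0],[0,0,0],[0,0,0],[0,0,0]],"turn":[[0,0,0],[0,0,0],[0,0,0.05],[0,0,0.05],[0,0,0.05]],"grip":[1,1,1,1,1]}'
python3 -m creep '{"translation":[[0,0,0],[0,0,0],[0,0,0]],"turn":[[0,0,0.05],[0,0,0.05],[0,0,0]],"grip":[1,1,1]}'
python3 - <<'E'
from h import *
c=wrist(near=(.440,.096),r=.042); save(c,"pics/w5.png"); go(.440,.096,.060)
E
```

```text
time_s: 15.12
tool_pos: [0.6783, -0.1596, 0.0641]
tool_rot: [-180.0, 0.1, -179.7]
force: [0.6, -0.2, -0.8]
grip_width: 0.0632
grasp_force: 25.0
time_s: 15.75
tool_pos: [0.6776, -0.1595, 0.2172]
tool_rot: [180.0, 0.0, -179.7]
force: [0.0, -0.5, -0.0]
grip_width: 0.0866
grasp_force: 0.0
time_s: 16.38
tool_pos: [0.5158, 0.0106, 0.2559]
tool_rot: [180.0, 0.1, -179.7]
force: [0.3, 1.1, -0.1]
grip_width: 0.0872
grasp_force: 0.0
time_s: 17.0
tool_pos: [0.4367, 0.0938, 0.2561]
tool_rot: [179.9, 0.1, 153.0]
force: [0.3, -0.3, 0.3]
grip_width: 0.0868
grasp_force: 0.0
time_s: 17.38
tool_pos: [0.4368, 0.0936, 0.2559]
tool_rot: [179.9, 0.0, 135.3]
force: [-0.3, 0.4, -0.3]
grip_width: 0.087
grasp_force: 0.0
wrist circle [0.4384 0.096 ] 0.0321 ztop 0.0875 2252
t 17.43 pos [0.4368 0.0936 0.2558] rot [180.    0.  135.4] F [-0.17 -0.68  0.57] w 0.0868 g 0.0 q7 29
go (0.44, 0.096, 0.06) units [-0.007  0.048  2.447] rows 3.2627989337376158
```

```bash

python3 -m creep '{"translation":[[0.007,0.035,0.5],[0,0,0.7],[0,0,0.7],[0,0,0.4],[0,0,0.13]],"turn":[[0,0,0],[0,0,0],[0,0,0],[0,0,0],[0,0,0]],"grip":[1,1,1,1,1]}'
python3 -m creep '{"translation":[[0,0,0],[0,0,0],[0,0,0],[0,0,0],[0,0,0]],"turn":[[0,0,0],[0,0,0],[0,0,0],[0,0,0],[0,0,0]],"grip":[1,0.6,0.6,0.6,0.6]}'
python3 -m creep '{"translation":[[0,0,-0.3],[0,0,-0.5],[0,0,0],[0,0,0],[0,0,0]],"turn":[[0,0,0],[0,0,0],[0,0,0],[0,0,0],[0,0,0]],"grip":[0.6,0.6,0.6,0.6,0.6]}'
```

```text
time_s: 18.05
tool_pos: [0.4369, 0.0957, 0.0593]
tool_rot: [-179.8, -0.1, 135.4]
force: [-0.1, 0.8, 0.2]
grip_width: 0.0875
grasp_force: 0.0
time_s: 18.68
tool_pos: [0.4389, 0.0964, 0.0617]
tool_rot: [179.9, 0.0, 135.3]
force: [-0.7, 0.6, 4.4]
grip_width: 0.0628
grasp_force: 25.0
time_s: 19.3
tool_pos: [0.4368, 0.0957, 0.1232]
tool_rot: [-179.8, -0.1, 135.3]
force: [0.2, 0.9, -3.9]
grip_width: 0.0628
grasp_force: 25.0
```

C is full. It goes to the second caddy place.

```bash

python3 -m creep '{"translation":[[0,0,-0.75],[0,0,-0.75],[0,0,-0.5],[-0.6,-0.44,0],[-0.6,-0.44,0]],"turn":[[0,0,0],[0,0,0],[0,0,0],[0,0,0],[0,0,0]],"grip":[0.6,0.6,0.6,0.6,0.6]}'
python3 -m creep '{"translation":[[-0.6,-0.44,0],[-0.6,-0.44,0],[-0.46,-0.585,0],[-0.46,-0.585,0],[-0.46,-0.585,0]],"turn":[[0,0,0],[0,0,0],[0,0,0],[0,0,0],[0,0,0]],"grip":[0.6,0.6,0.6,0.6,0.6]}'
python3 -m creep '{"translation":[[-0.46,-0.585,0],[0,0,0],[0,0,0],[0,0,0],[0,0,0]],"turn":[[0,0,0],[0,0,-0.055],[0,0,-0.055],[0,0,-0.055],[0,0,-0.055]],"grip":[0.6,0.6,0.6,0.6,0.6]}'
python3 -m creep '{"translation":[[0,0,0],[0,0,0]],"turn":[[0,0,-0.055],[0,0,0]],"grip":[0.6,0.6]}'
python3 - <<'E'
from h import *
c=wrist(zl=.085,zh=.11,near=(.5178,-.3518)); save(c,"pics/w6.png"); go(.4482,-.3768,.28)
E
```

```text
time_s: 19.92
tool_pos: [0.4569, -0.0225, 0.2844]
tool_rot: [-180.0, 0.0, 135.4]
force: [0.2, 0.2, -3.6]
grip_width: 0.063
grasp_force: 25.0
time_s: 20.55
tool_pos: [0.4544, -0.3178, 0.2836]
tool_rot: [-180.0, -0.1, 135.3]
force: [1.1, 0.8, -4.2]
grip_width: 0.0627
grasp_force: 25.0
time_s: 21.18
tool_pos: [0.4479, -0.3752, 0.2831]
tool_rot: [179.9, -0.2, 175.2]
force: [0.7, -0.5, -3.5]
grip_width: 0.0629
grasp_force: 25.0
time_s: 21.42
tool_pos: [0.448, -0.3752, 0.2835]
tool_rot: [179.9, -0.1, -175.3]
force: [-0.3, 0.6, -4.2]
grip_width: 0.0628
grasp_force: 25.0
few 0
t 21.48 pos [ 0.4481 -0.3753  0.2837] rot [ 1.799e+02 -1.000e-01 -1.754e+02] F [-0.44  0.53 -3.41] w 0.0627 g 25.0 q7 136
go (0.4482, -0.3768, 0.28) units [-0.    -0.019  0.046] rows 0.06163682637615577
```

View pics/w6.png

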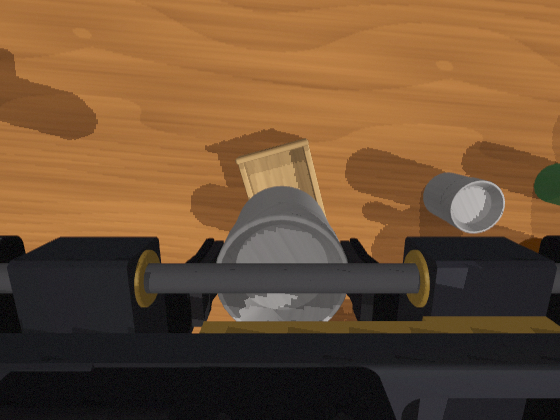

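The held canister hides the first one, so only the near part of the caddy shows, at (280,165). I'll check the first canister with the fixed cameras.

```bash
python3 - <<'E'
from h import *
for n in("top","scene"):
    W=pts(cam(n)).reshape(-1,3)
    s=W[(W[:,2]>.08)&(W[:,2]<.105)&(np.hypot(W[:,0]-.518,W[:,1]+.352)<.06)]
    print(n,len(s),cv2.minEnclosingCircle(s[:,:2].astype(np.float32)) if len(s)>20 else "")
E
```

```text
top 470 ((0.5188347101211548, -0.3533708155155182), 0.032865241169929504)
scene 406 ((0.521965503692627, -0.35544052720069885), 0.034910861402750015)
```

```bash

python3 -m creep '{"translation":[[0,-0.019,0.6],[0,0,0.7],[0,0,0.7],[0,0,0.5],[0,0,0.1]],"turn":[[0,0,0],[0,0,0],[0,0,0],[0,0,0],[0,0,0]],"grip":[0.6,0.6,0.6,0.6,0.6]}'
python3 -m creep '{"translation":[[0,0,0.05],[0,0,0.03],[0,0,0]],"turn":[[0,0,0],[0,0,0],[0,0,0]],"grip":[0.6,0.6,0.6]}'
```

```text
time_s: 22.2
tool_pos: [0.4465, -0.3754, 0.0739]
tool_rot: [179.8, -0.3, -175.3]
force: [0.3, -0.9, -2.8]
grip_width: 0.0629
grasp_force: 25.0
time_s: 22.58
tool_pos: [0.4493, -0.3777, 0.072]
tool_rot: [-179.9, 0.1, -175.2]
force: [-0.0, 0.1, -4.1]
grip_width: 0.0628
grasp_force: 25.0
```

```bash

python3 -m creep '{"translation":[[0,0,0.02],[0,0,0.02],[0,0,0]],"turn":[[0,0,0],[0,0,0],[0,0,0]],"grip":[0.6,0.6,0.6]}'
```

```text
time_s: 22.95
tool_pos: [0.4491, -0.3777, 0.0698]
tool_rot: [-180.0, 0.1, -175.3]
force: [-2.7, 2.1, 9.3]
grip_width: 0.0628
grasp_force: 25.0
```

```bash

python3 -m creep '{"translation":[[0,0,0],[0,0,0],[0,0,-0.3],[0,0,-0.75],[0,0,-0.75]],"turn":[[0,0,0],[0,0,0],[0,0,0],[0,0,0],[0,0,0]],"grip":[1,1,1,1,1]}'
python3 -m creep '{"translation":[[-0.055,0.71,0],[-0.055,0.71,0],[-0.055,0.71,0],[-0.055,0.71,0],[0,0,0]],"turn":[[0,0,0],[0,0,0],[0,0,0],[0,0,0],[0,0,0]],"grip":[1,1,1,1,1]}'
python3 - <<'E'
from h import *
c=wrist(near=(.449,-.149)); go(.449,-.149,.060)
W=pts(cam("top")).reshape(-1,3)
for p in((.518,-.353),(.449,-.377)):
    s=W[(W[:,2]>.08)&(W[:,2]<.112)&(np.hypot(W[:,0]-p[0],W[:,1]-p[1])<.038)]
    print(len(s),np.median(s[:,2]),cv2.minEnclosingCircle(s[:,:2].astype(np.float32)))
E
```

```text
time_s: 23.58
tool_pos: [0.4483, -0.3769, 0.2127]
tool_rot: [180.0, -0.0, -175.2]
force: [0.9, -0.3, 0.2]
grip_width: 0.0866
grasp_force: 0.0
time_s: 24.2
tool_pos: [0.4477, -0.1443, 0.2115]
tool_rot: [179.9, 0.1, -174.7]
force: [0.7, -0.5, -1.6]
grip_width: 0.0873
grasp_force: 0.0
wrist circle [ 0.4481 -0.148 ] 0.0319 ztop 0.0876 2966
t 24.25 pos [ 0.4475 -0.1475  0.2116] rot [-1.80e+02  1.00e-01 -1.75e+02] F [ 0.04 -0.59  0.74] w 0.0872 g 0.0 q7 109
go (0.449, -0.149, 0.06) units [-0.015 -0.021  1.895] rows 2.5264623960799057
0 nan ((0.0, 0.0), 0.0)
40 0.093616883143778 ((0.43969297409057617, -0.4003964066505432), 0.0178847573697567)
  return _methods._mean(a, axis=axis, dtype=dtype,
  ret = ret.dtype.type(ret / rcount)
```

```bash

python3 -m creep '{"translation":[[0,0,0.5],[0,0,0.7],[0,0,0.5],[0,0,0.18],[0,0,0]],"turn":[[0,0,0],[0,0,0],[0,0,0],[0,0,0],[0,0,0]],"grip":[1,1,1,1,1]}'
python3 -m creep '{"translation":[[0,0,0],[0,0,0],[0,0,0],[0,0,0]],"turn":[[0,0,0],[0,0,0],[0,0,0],[0,0,0]],"grip":[0.6,0.6,0.6,0.6]}'
python3 -m creep '{"translation":[[0,0,-0.3],[0,0,-0.7],[0,0,-0.75],[0,0,-0.75],[0,0,-0.3]],"turn":[[0,0,0],[0,0,0],[0,0,0],[0,0,0],[0,0,0]],"grip":[0.6,0.6,0.6,0.6,0.6]}'
python3 - <<'E'
from h import *
go(.4727,.3568,.28)
E
```

```text
time_s: 24.92
tool_pos: [0.447, -0.1504, 0.0609]
tool_rot: [-180.0, -0.1, -175.3]
force: [0.5, 0.1, 0.2]
grip_width: 0.0868
grasp_force: 0.0
time_s: 25.42
tool_pos: [0.4479, -0.1491, 0.0618]
tool_rot: [-180.0, 0.1, -175.2]
force: [-1.2, -0.4, 2.9]
grip_width: 0.0628
grasp_force: 25.0
time_s: 26.05
tool_pos: [0.4483, -0.1497, 0.2888]
tool_rot: [-179.9, 0.3, -175.2]
force: [-0.7, -0.4, -1.9]
grip_width: 0.0627
grasp_force: 25.0
t 26.05 pos [ 0.4483 -0.1497  0.2888] rot [-179.9    0.3 -175.2] F [-0.66 -0.36 -1.9 ] w 0.0627 g 25.0 q7 108
go (0.4727, 0.3568, 0.28) units [-0.828  6.284  0.109] rows 8.37828773980452
```

```bash

python3 -m creep '{"translation":[[-0.1,0.7,0],[-0.1,0.7,0],[-0.1,0.7,0],[-0.1,0.7,0],[-0.1,0.7,0]],"turn":[[0,0,0],[0,0,0],[0,0,0],[0,0,0],[0,0,0]],"grip":[0.6,0.6,0.6,0.6,0.6]}'
python3 -m creep '{"translation":[[-0.1,0.7,0],[-0.1,0.7,0],[-0.1,0.7,0],[-0.05,0.68,0],[0,0,0]],"turn":[[0,0,0],[0,0,0],[0,0,0],[0,0,0],[0,0,0]],"grip":[0.6,0.6,0.6,0.6,0.6]}'
python3 - <<'E'
from h import *
W=pts(cam("wrist")).reshape(-1,3)
s=W[(W[:,2]>.009)&(W[:,2]<.02)&(np.hypot(W[:,0]-.4727,W[:,1]-.3568)<.11)]
print(len(s),cv2.minEnclosingCircle(s[:,:2].astype(np.float32)))
go(.4715,.3568,.065)
W=pts(cam("top")).reshape(-1,3)
for p in((.518,-.353),(.449,-.377)):
    s=W[(W[:,2]>.08)&(W[:,2]<.112)&(np.hypot(W[:,0]-p[0],W[:,1]-p[1])<.038)]
    print(len(s),np.median(s[:,2]),cv2.minEnclosingCircle(s[:,:2].astype(np.float32)))
E
```

```text
time_s: 26.68
tool_pos: [0.4634, 0.1348, 0.2848]
tool_rot: [-180.0, 0.0, -175.2]
force: [0.6, -0.2, -0.7]
grip_width: 0.0624
grasp_force: 25.0
time_s: 27.3
tool_pos: [0.4703, 0.3624, 0.2834]
tool_rot: [179.9, -0.2, -174.8]
force: [-0.9, -0.7, -2.8]
grip_width: 0.0628
grasp_force: 25.0
2148 ((0.47118088603019714, 0.356075257062912), 0.10281587392091751)
t 27.35 pos [0.4718 0.3591 0.2837] rot [-1.80e+02 -1.00e-01 -1.75e+02] F [ 1.14 -1.65 -1.26] w 0.0630 g 25.0 q7 54
go (0.4715, 0.3568, 0.065) units [ 1.000e-03 -2.600e-02  2.734e+00] rows 3.644931668210606
472 0.08652286545944556 ((0.5195772647857666, -0.35279566049575806), 0.032752953469753265)
487 0.0862299932616475 ((0.4491475522518158, -0.3769783675670624), 0.0326196663081646)
```

Both full canisters stand correctly in the caddy. Next I'll place D on the tray.

```bash

python3 -m creep '{"translation":[[0,-0.03,0.6],[0,0,0.75],[0,0,0.7],[0,0,0.5],[0,0,0.12]],"turn":[[0,0,0],[0,0,0],[0,0,0],[0,0,0],[0,0,0]],"grip":[0.6,0.6,0.6,0.6,0.6]}'
python3 -m creep '{"translation":[[0,0,0.03],[0,0,0.02],[0,0,0.02],[0,0,0]],"turn":[[0,0,0],[0,0,0],[0,0,0],[0,0,0]],"grip":[0.6,0.6,0.6,0.6]}'
```

```text
time_s: 28.02
tool_pos: [0.4724, 0.3512, 0.0687]
tool_rot: [-179.8, -0.2, -175.4]
force: [-1.1, -0.4, -1.0]
grip_width: 0.0625
grasp_force: 25.0
time_s: 28.52
tool_pos: [0.4738, 0.355, 0.0666]
tool_rot: [180.0, 0.1, -175.2]
force: [-0.1, -0.5, -0.6]
grip_width: 0.0628
grasp_force: 25.0
```

```bash

python3 -m creep '{"translation":[[0,0,0.02],[0,0,0.02],[0,0,0]],"turn":[[0,0,0],[0,0,0],[0,0,0]],"grip":[0.6,0.6,0.6]}'
```

```text
time_s: 28.9
tool_pos: [0.4744, 0.3552, 0.0648]
tool_rot: [180.0, 0.1, -175.2]
force: [-2.2, -1.1, 8.1]
grip_width: 0.0629
grasp_force: 25.0
```

```bash

python3 -m creep '{"translation":[[0,0,0],[0,0,0],[0,0,-0.3],[0,0,-0.75],[0,0,-0.75]],"turn":[[0,0,0],[0,0,0],[0,0,0],[0,0,0],[0,0,0]],"grip":[1,1,1,1,1]}'
python3 -m creep '{"translation":[[0,0,-0.65],[-0.2,-0.66,0],[-0.2,-0.66,0],[-0.2,-0.66,0],[-0.2,-0.66,0]],"turn":[[0,0,0],[0,0,0],[0,0,0],[0,0,0],[0,0,0]],"grip":[1,1,1,1,1]}'
python3 -m creep '{"translation":[[-0.2,-0.66,0],[-0.2,-0.66,0],[-0.2,-0.66,0],[-0.2,-0.66,0],[-0.2,-0.66,0]],"turn":[[0,0,0],[0,0,0],[0,0,0],[0,0,0],[0,0,0]],"grip":[1,1,1,1,1]}'
python3 -m creep '{"translation":[[-0.2,-0.66,0],[0,0,0.3],[0,0,0]],"turn":[[0,0,0],[0,0,0],[0,0,0]],"grip":[1,1,1]}'
python3 - <<'E'
from h import *
c=wrist(near=(.678,-.159)); go(.678,-.159,.061)
E
```

```text
time_s: 29.52
tool_pos: [0.4729, 0.3543, 0.2073]
tool_rot: [-180.0, -0.1, -175.2]
force: [0.8, 1.2, -0.7]
grip_width: 0.0866
grasp_force: 0.0
time_s: 30.15
tool_pos: [0.555, 0.1479, 0.2583]
tool_rot: [180.0, -0.0, -175.2]
force: [-0.1, -0.4, 0.5]
grip_width: 0.0867
grasp_force: 0.0
time_s: 30.78
tool_pos: [0.6568, -0.1084, 0.2582]
tool_rot: [180.0, -0.0, -175.2]
force: [-0.1, 0.4, -0.6]
grip_width: 0.0867
grasp_force: 0.0
time_s: 31.15
tool_pos: [0.6754, -0.1582, 0.2315]
tool_rot: [179.9, -0.3, -175.3]
force: [0.4, 0.3, -0.9]
grip_width: 0.0873
grasp_force: 0.0
wrist circle [ 0.6784 -0.159 ] 0.032 ztop 0.0876 2588
t 31.20 pos [ 0.6761 -0.1573  0.2332] rot [ 1.799e+02 -1.000e-01 -1.752e+02] F [0.34 1.   0.88] w 0.0869 g 0.0 q7 109
go (0.678, -0.159, 0.061) units [-0.027 -0.027  2.152] rows 2.8698187263058785
```

```bash

python3 -m creep '{"translation":[[-0.025,-0.025,0.6],[0,0,0.75],[0,0,0.6],[0,0,0.18],[0,0,0]],"turn":[[0,0,0],[0,0,0],[0,0,0],[0,0,0],[0,0,0]],"grip":[1,1,1,1,1]}'
python3 -m creep '{"translation":[[0,0,0],[0,0,0],[0,0,0],[0,0,0]],"turn":[[0,0,0],[0,0,0],[0,0,0],[0,0,0]],"grip":[0.6,0.6,0.6,0.6]}'
python3 -m creep '{"translation":[[0,0,-0.3],[0,0,-0.7],[0,0,-0.75],[0,0,-0.75],[0,0,-0.3]],"turn":[[0,0,0],[0,0,0],[0,0,0],[0,0,0],[0,0,0]],"grip":[0.6,0.6,0.6,0.6,0.6]}'
python3 - <<'E'
from h import *
W=pts(cam("top")).reshape(-1,3)
s=W[(W[:,2]>.07)&(W[:,2]<.11)&(np.hypot(W[:,0]-.473,W[:,1]-.355)<.06)]
print(len(s),cv2.minEnclosingCircle(s[:,:2].astype(np.float32)))
go(.4744,.3552,.28)
E
```

```text
time_s: 31.82
tool_pos: [0.6794, -0.1592, 0.065]
tool_rot: [180.0, 0.0, -175.2]
force: [0.5, -0.7, 0.2]
grip_width: 0.0865
grasp_force: 0.0
time_s: 32.33
tool_pos: [0.6796, -0.16, 0.0654]
tool_rot: [-180.0, 0.1, -175.2]
force: [-0.3, 1.2, 3.6]
grip_width: 0.0628
grasp_force: 24.9
time_s: 32.95
tool_pos: [0.68, -0.1606, 0.2932]
tool_rot: [-179.9, 0.4, -175.2]
force: [0.7, -0.5, -1.6]
grip_width: 0.0629
grasp_force: 25.0
476 ((0.4759153723716736, 0.3564353585243225), 0.03271333873271942)
t 33.00 pos [ 0.6806 -0.1607  0.2951] rot [-179.9    0.5 -175.2] F [ 0.24 -0.04  1.58] w 0.0626 g 25.0 q7 109
go (0.4744, 0.3552, 0.28) units [2.035 6.641 0.154] rows 8.854126655298792
```

```bash

python3 -m creep '{"translation":[[0.1,0.65,0],[0.1,0.65,0],[0.1,0.65,0],[0.1,0.65,0],[0.1,0.65,0]],"turn":[[0,0,0],[0,0,0],[0,0,0],[0,0,0],[0,0,0]],"grip":[0.6,0.6,0.6,0.6,0.6]}'
python3 -m creep '{"translation":[[0.1,0.66,0],[0.1,0.66,0],[0.1,0.66,0],[0.1,0.66,0],[0.1,0.66,0]],"turn":[[0,0,0],[0,0,0],[0,0,0],[0,0,0],[0,0,0]],"grip":[0.6,0.6,0.6,0.6,0.6]}'
python3 -m creep '{"translation":[[0,0,0],[0,0,0],[0,0,0]],"turn":[[0,0,0],[0,0,0],[0,0,0]],"grip":[0.6,0.6,0.6]}'
python3 - <<'E'
from h import *
c=wrist(zl=.083,zh=.1,near=(.4744,.3552)); save(c,"pics/w7.png"); go(.4744,.3552,.155)
E
```

```text
time_s: 33.62
tool_pos: [0.6162, 0.0973, 0.2867]
tool_rot: [-180.0, -0.1, -175.2]
force: [0.7, 0.2, -1.4]
grip_width: 0.063
grasp_force: 25.1
time_s: 34.25
tool_pos: [0.5546, 0.3567, 0.2866]
tool_rot: [-179.9, -0.1, -175.2]
force: [0.8, -0.3, -2.0]
grip_width: 0.063
grasp_force: 25.1
time_s: 34.62
tool_pos: [0.5564, 0.3535, 0.2877]
tool_rot: [-179.9, -0.0, -175.4]
force: [0.1, -0.3, -1.1]
grip_width: 0.0629
grasp_force: 25.1
wrist circle [0.4742 0.3562] 0.0319 ztop 0.0911 1033
t 34.67 pos [0.5565 0.3536 0.2879] rot [-180.     0.  -175.4] F [-0.14 -0.65 -0.85] w 0.0629 g 25.1 q7 59
go (0.4744, 0.3552, 0.155) units [1.021 0.104 1.662] rows 2.215467971929052
```

View pics/w7.png

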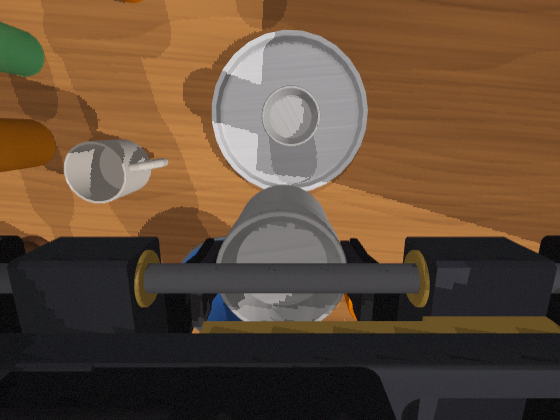

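The wrist view shows canister D standing centred in the tray at (290,115), and the held one at (283,255). I'll move over D and lower slowly.

```bash

python3 -m creep '{"translation":[[0.5,0.06,0],[0.51,0.057,0],[0,0,0.6],[0,0,0.7],[0,0,0.25]],"turn":[[0,0,0],[0,0,0],[0,0,0],[0,0,0],[0,0,0]],"grip":[0.6,0.6,0.6,0.6,0.6]}'
python3 -m creep '{"translation":[[0,0,0],[0,0,0],[0,0,0]],"turn":[[0,0,0],[0,0,0],[0,0,0]],"grip":[0.6,0.6,0.6]}'
python3 - <<'E'
from h import *
go(.4753,.3562,.1444)
E
```

```text
time_s: 35.3
tool_pos: [0.4731, 0.3553, 0.1605]
tool_rot: [-179.8, -0.2, -175.4]
force: [-0.4, -1.0, -0.3]
grip_width: 0.063
grasp_force: 25.2
time_s: 35.67
tool_pos: [0.4753, 0.3586, 0.1661]
tool_rot: [179.9, 0.2, -175.3]
force: [0.0, 0.9, -1.1]
grip_width: 0.0631
grasp_force: 25.2
t 35.67 pos [0.4753 0.3586 0.1661] rot [ 179.9    0.2 -175.3] F [ 0.01  0.93 -1.13] w 0.0631 g 25.2 q7 54
go (0.4753, 0.3562, 0.1444) units [ 0.004 -0.031  0.271] rows 0.36116910553969594
```

```bash

python3 -m creep '{"translation":[[0,-0.03,0.1],[0,0,0.08],[0,0,0.03],[0,0,0],[0,0,0]],"turn":[[0,0,0],[0,0,0],[0,0,0],[0,0,0],[0,0,0]],"grip":[0.6,0.6,0.6,0.6,0.6]}'
python3 -m creep '{"translation":[[0,0,0.03],[0,0,0],[0,0,0]],"turn":[[0,0,0],[0,0,0],[0,0,0]],"grip":[0.6,0.6,0.6]}'
```

```text
time_s: 36.3
tool_pos: [0.4746, 0.3559, 0.1475]
tool_rot: [180.0, 0.0, -175.2]
force: [-0.5, 0.0, -1.5]
grip_width: 0.0628
grasp_force: 25.2
time_s: 36.67
tool_pos: [0.4745, 0.3558, 0.145]
tool_rot: [180.0, 0.0, -175.2]
force: [0.5, 0.7, -0.8]
grip_width: 0.0626
grasp_force: 25.2
```

```bash

python3 -m creep '{"translation":[[0,0,0.02],[0,0,0.01],[0,0,0]],"turn":[[0,0,0],[0,0,0],[0,0,0]],"grip":[0.6,0.6,0.6]}'
```

```text
time_s: 37.05
tool_pos: [0.4753, 0.356, 0.1444]
tool_rot: [180.0, 0.1, -175.2]
force: [-1.6, -1.0, 6.0]
grip_width: 0.0627
grasp_force: 25.2
```

Contact came exactly at the expected seated height of 0.1444. I'll release, back off upward and check.

```bash

python3 -m creep '{"translation":[[0,0,0],[0,0,0],[0,0,-0.3],[0,0,-0.75],[0,0,-0.75]],"turn":[[0,0,0],[0,0,0],[0,0,0],[0,0,0],[0,0,0]],"grip":[1,1,1,1,1]}'
python3 -m creep '{"translation":[[-0.7,0,0],[-0.7,0,0],[-0.3,0,0],[0,0,0],[0,0,0]],"turn":[[0,0,0],[0,0,0],[0,0,0],[0,0,0],[0,0,0]],"grip":[1,1,1,1,1]}'
python3 - <<'E'
from h import *
c=wrist(zl=.155,zh=.19,near=(.4744,.356)); st()
W=pts(cam("top")).reshape(-1,3)
for p in((.518,-.353),(.449,-.377)):
    s=W[(W[:,2]>.08)&(W[:,2]<.112)&(np.hypot(W[:,0]-p[0],W[:,1]-p[1])<.038)]
    print(len(s),cv2.minEnclosingCircle(s[:,:2].astype(np.float32)))
save(cam("scene"),"pics/s9.png")
E
```

```text
time_s: 37.67
tool_pos: [0.4741, 0.3555, 0.2874]
tool_rot: [-180.0, -0.1, -175.2]
force: [0.8, 0.6, 0.4]
grip_width: 0.0867
grasp_force: 0.0
time_s: 38.3
tool_pos: [0.6088, 0.3676, 0.2863]
tool_rot: [180.0, -0.1, -175.2]
force: [-0.0, -0.1, -0.5]
grip_width: 0.0869
grasp_force: 0.0
wrist circle [0.4736 0.3568] 0.032 ztop 0.1668 3031
t 38.35 pos [0.6087 0.3677 0.2868] rot [ 180.    -0.  -175.2] F [-0.01 -0.22  0.23] w 0.0871 g 0.0 q7 61
463 ((0.5196352601051331, -0.3532620668411255), 0.03305533528327942)
479 ((0.44865697622299194, -0.37722766399383545), 0.032764993607997894)
```

View pics/s9.png

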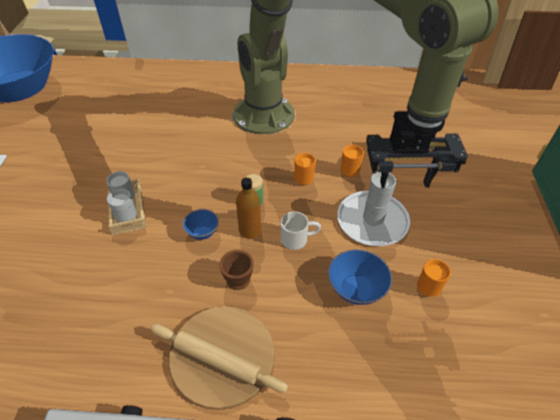

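The scene view shows the stack upright on the tray at (380,200), with its top at 0.167 m, which means fully seated. Both full canisters are in the caddy at (122,195), and the other things stand where they were. The gripper touches nothing.

```bash
python3 -c "
from cell import env
print(env.sign_off())"
```

```text
the job is handed in; nothing more can be done
None
```

I put the two full canisters side by side in the caddy, stacked the two empty ones fully home on the tray, left everything else standing where it was, and handed the job in at about 38 s.

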